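# Right the fallen solvent bottle against the bench stop

## Task

The solvent bottle has fallen over in front of the grey bench stop. Raise its cap end so that the bottle leans slanting on the stop's plate and let go of it there, its foot still on the table; then push its foot end in towards the plate so that the cap slides up and the bottle stands upright. Press it home flush against the plate with a gentle steady push of about 8 newtons for a moment, never hard, and leave the other things on the bench alone.

Things in the scene. Friction and masses are not known exactly. Their poses are not given: they have to be found in the camera images.
- bottle_centre (a point): Centre of the solvent bottle: aqua plastic, square flat-sided body 56 x 56 mm up to 88 mm, above it a round white head and cap 44 mm across up to 117 mm; this point is on the axis, 58.5 mm from base and cap top. z runs from base to cap, x and y are square to the sides. It starts lying on a side (centre 28 mm up), cap towards the plate, skewed up to 0.2 rad. 0.15 to 0.27 kg.
- bottle_cap (a point): Point on the bottle's axis in the white cap, 102 mm from the base, 15 mm from the cap's top; same axes. The plastic is slippery (friction about 0.25 on everything, fingers too): held lightly across the cap by finger pads, the bottle turns between them as the cap is raised and the foot stays down.
- bottle_foot (a point): Centre of the bottle's base; same axes. 28 mm up when it lies, 0 when it stands. Its base is flat, 55 mm square. Centre of mass 51 mm from the base: let go with its axis 45 to 57 degrees above level it stays leaning on the plate; beyond 61 degrees it drops upright by itself; below about 43 degrees it slips down, or pushing its foot in jams it.
- bench_stop: Fixed grey steel stop: smooth upright plate 140 mm wide, 126 mm high, 6 mm thick, flange and gussets behind. Origin: middle of the lower edge of the plate's front face, on the table; x points level into the plate (the face is the plane x = 0, the bottle on the -x side), y along the plate, z up. Pressing the bottle on it with 4 to 15 N is gentle; 20 N is too hard.
- tape_roll: Bystander: roll of beige tape lying flat, 96 mm across, 25 mm high; origin at the centre of its underside.
- flux_tin: Bystander: round red tin, 57 mm across, 28 mm high; origin at the centre of its underside.
- mouse: Bystander: black computer mouse, 109 x 60 mm, 35 mm high; origin at the centre of its underside.

How it is judged:
By the outcome, as a careful person would: the job done as asked, in the order asked, and still so for the second after the job is handed in, with the robot touching nothing.
It also fails if it takes over 72 s, if anything falls off the work surface, if the arm or the gripper's body presses on something with over 40 N, if the wrist force passes 120 N, or if a joint passes its speed limit or range.

## Robot

A 7-joint arm with a two-finger parallel gripper is mounted at the origin on a cart in front of the work surface, level with it; the furniture and walls round the work are solid. World frame = base frame: x ahead of the robot, y to its left, z up, the work surface at z = 0. Lengths are in m, angles in rad, forces in N, time in s.
With the tool pointing down it reaches from about 0.425 to 0.875 m from the base axis. Payload 4.7 kg.
Tool frame: the origin (TCP) lies on the centre line of the jaws, within the pads' length; the fingertips stand 25 mm ahead of it and the grasp point (between the pads) lies 6 mm ahead of it (bot.finger_overhang is the z of the fingertips in the tool frame, in m); z points along the fingers, y is the line along which they close (so a half turn about z gives the same grasp; the last joint's range is limited). The gripper opens to 87 mm and grips with 3 to 60 N. Pads are 19 mm wide; open, the fingers measure 117 mm over their backs; the gripper's body (75 mm by 190 mm) begins 51 mm behind the grasp point.
Start: joints at [-1.313, 0.321, -0.07, 1.45, 0.023, 1.371, -0.057], TCP at [0.157, 0.631, 0.248] pointing down, gripper open.
Joint ranges: [-2.86, 2.86], [-0.3, 2.09], [-1.38, 1.24], [0.06, 2.45], [-1.56, 4.7], [0.09, 2.05], [-2.69, 2.69]. Speed limits (rad/s): [2.57, 2.57, 3.14, 3.14, 3.14, 3.14, 3.14].

## Interface

Orientations are given as a rotation vector (axis times angle).
In Python, from workcell import monitor, vision, workorder, bot gives the robot as it stands. The module is installed in compiled form; this text tells all that it offers.
- The arm moves only by the tool drive_tool, never from a script. Its argument "series" is text: rows parted by semicolons, each of 4 numbers parted by spaces: the shift along the tool's x, y, z in cm, then the turn about the tool's z in rad. In form: tx ty tz yaw; .... A call has exactly 10 rows; each row is the pose to reach, as a shift and turn from the pose commanded when the call began, along the tool's axes at that moment; what a row does not reach only later rows make up. A row lasts 1/12 s, in which the tool goes at most 41.7 mm and 7.16 degrees, less where a joint would pass 70% of its speed; a pose out of reach is approached as far as the arm can. A call with a gripper value outside its range is refused whole. "claw" is the opening, from 0 (shut) to 1 (fully open), set as the call begins (left out, the last holds). The fingers move at their own pace and stop on an object; "force" is the grip in N (left out, the last holds). Time passes only in rows, so rows that repeat a pose let the fingers close, or fill a call up. It gives the time, the measured TCP pose, the force, the opening and the grip force at its end, in the units of the state.
- monitor.get_state(): the state, without advancing time (a new reading comes with each control period).
- vision.grab_frame(name): name is "side" or "top" or "wrist"; returns the picture (420x560x3 uint8, red, green, blue); there is no depth.
- vision.camera_info(name): a dict with "K" (3x3 intrinsics, pixels), "D" ([k1, k2, p1, p2, k3] as OpenCV has them; the pictures are not rectified), "R" (3x3) and "t" (3): a world point X has camera coordinates R X + t. Camera axes: x right, y down, z forward; pixel columns grow to the right and rows downward; lengths in m; the calibration is good to about 2 mm. A picture is of the moment at which its call begins: read the wrist's pose just before it. camera_info takes no time and is no camera call; for the wrist camera it gives the pose at the moment of the call.
- workorder.job_done(): hands the job in; it is judged then, once.
The state is a dict: "clock": time; "joints": joint angles; "joint_vel": joint speeds; "joint_efforts": joint torques, N m; "tcp_pos": TCP position; "ee_rot": TCP orientation; "wrist_force": force on the tool from outside, world axes, zero at the start; "torque": the same for the moment, N m; "finger_gap": opening from 0.0 (shut) to 1.0 (fully open); "grip_force": force on a finger pad.
Only numpy, scipy, OpenCV 4.12 (cv2) and the standard library are available. Lean on these libraries where they do the work, as an engineer would, in place of code of your own. Each camera call takes 0.05 s, during which the arm holds its last target. There are 200 camera calls.

## Working session

There is one attempt and no reset: what is moved stays moved. The work goes in short steps, Python scripts to look and compute and a tool call to move; the robot and the scene stay as the last step left them, time stands still between calls to the robot, and variables do not carry over. Pictures are saved under pics/ and viewed, at most 10 in all, crops included, and the job is handed in when it is done.

Besides the shell and the picture viewer there is one more tool, called after "Emit:" as name(argument=value, ...) on one line, values as JSON. drive_tool: Moves the arm, as the interface text tells. Its arguments: {"type":"object","properties":{"series":{"type":"string"},"claw":{"type":"number"},"force":{"type":"number"}},"required":["series"]}

```bash
mkdir -p pics
python3 - <<'E'
from workcell import monitor, vision, bot
import cv2,numpy as np
s=monitor.get_state();print({k:np.round(v,3) for k,v in s.items()})
ims=[]
for n in("side","top"):
    im=vision.grab_frame(n);cv2.imwrite(f"pics/{n}0.png",im[:,:,::-1]);
    c=vision.camera_info(n);print(n,np.round(c["K"],1),np.round(c["D"],3),np.round(c["R"],3),np.round(c["t"],3))
print(bot.finger_overhang)
E
```

```text
{'clock': np.float64(0.0), 'joints': array([-1.313,  0.322, -0.07 ,  1.452,  0.023,  1.371, -0.057]), 'joint_vel': array([-0.   , -0.   , -0.001, -0.002, -0.   ,  0.   ,  0.001]), 'joint_efforts': array([-0.0000e+00, -4.9129e+01, -4.0400e-01, -3.1253e+01, -6.4000e-02,
        4.4000e-02,  0.0000e+00]), 'tcp_pos': array([0.157, 0.63 , 0.246]), 'ee_rot': array([-3.820e-01, -3.118e+00,  3.000e-03]), 'wrist_force': array([-0.516,  0.506, -0.462]), 'torque': array([-0.016,  0.005, -0.045]), 'grip_force': np.float64(0.0), 'finger_gap': np.float64(1.0)}
side [[486.8   0.  275.9]
 [  0.  486.8 207.5]
 [  0.    0.    1. ]] [-0.13  0.    0.    0.    0.  ] [[ 0.575 -0.818 -0.007]
 [-0.642 -0.446 -0.623]
 [ 0.507  0.363 -0.782]] [-0.404  0.352  0.683]
top [[461.9   0.  280.6]
 [  0.  461.9 198.8]
 [  0.    0.    1. ]] [-0.098  0.     0.     0.     0.   ] [[-0.008 -1.    -0.009]
 [-0.982  0.009 -0.187]
 [ 0.187  0.007 -0.982]] [-0.087  0.577  0.812]
0.025
```

View pics/side0.png

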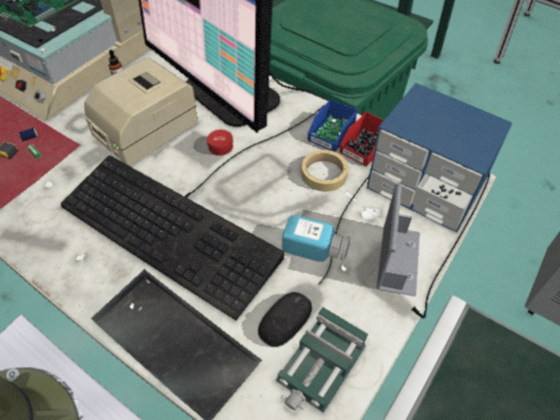

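View pics/top0.png

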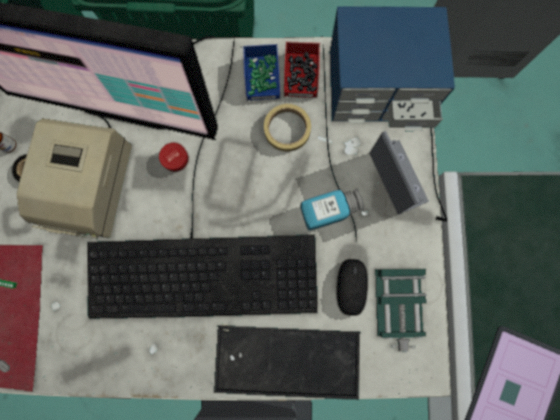

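The side view shows the aqua bottle at about (308,237) with its cap towards the plate, which has its top edge near (397,185). In the top view the bottle is at (327,210) and the plate runs from (375,150) to (408,210). The mouse, tape and tin are all clear of the line between them.

```bash
cat > h.py <<'E'
import cv2,numpy as np
from workcell import monitor,vision
def ray(n,px):
    c=vision.camera_info(n);K,D,R,t=[np.array(c[k],float) for k in("K","D","R","t")]
    u=cv2.undistortPoints(np.array(px,float).reshape(-1,1,2),K,D)[:,0]
    d=np.c_[u,np.ones(len(u))]@R
    return -R.T@t,d
def plane(n,px,z):
    o,d=ray(n,px);return o+d*((z-o[2])/d[:,2])[:,None]
def proj(n,X):
    c=vision.camera_info(n);K,D,R,t=[np.array(c[k],float) for k in("K","D","R","t")]
    return cv2.projectPoints(np.array(X,float).reshape(-1,1,3),cv2.Rodrigues(R)[0],t,K,D)[0][:,0]
def two(p,q):
    o1,d1=ray("side",p);o2,d2=ray("top",q);d1=d1[0];d2=d2[0]
    s=np.linalg.lstsq(np.c_[d1,-d2],o2-o1,rcond=None)[0]
    a=o1+s[0]*d1;b=o2+s[1]*d2;return (a+b)/2,np.linalg.norm(a-b)
def aqua(im):
    h=cv2.cvtColor(im,cv2.COLOR_RGB2HSV);m=cv2.inRange(h,(90,120,110),(110,255,255))
    n,l,s,c=cv2.connectedComponentsWithStats(m);return s,c,l
E
python3 - <<'E'
from h import *
for n,x,y in(("side",270,170),("top",285,120)):
    im=cv2.imread(f"pics/{n}0.png")
    cv2.imwrite(f"pics/{n}c.png",cv2.resize(im[y:y+120,x:x+160],(800,600),interpolation=cv2.INTER_CUBIC))
    s,c,l=aqua(im[:,:,::-1].copy());k=[i for i in range(1,len(s)) if s[i,4]>60];print(n,s[k],c[k])
E
```

```text
side [[457 103  35  17 121]
 [310 104  19  31 133]
 [284 216  49  44 936]] [[472.80165289 111.66942149]
 [319.27819549 118.61654135]
 [307.36645299 240.80876068]]
top [[302 190  48  37 616]] [[325.40422078 209.2288961 ]]
```

View pics/topc.png

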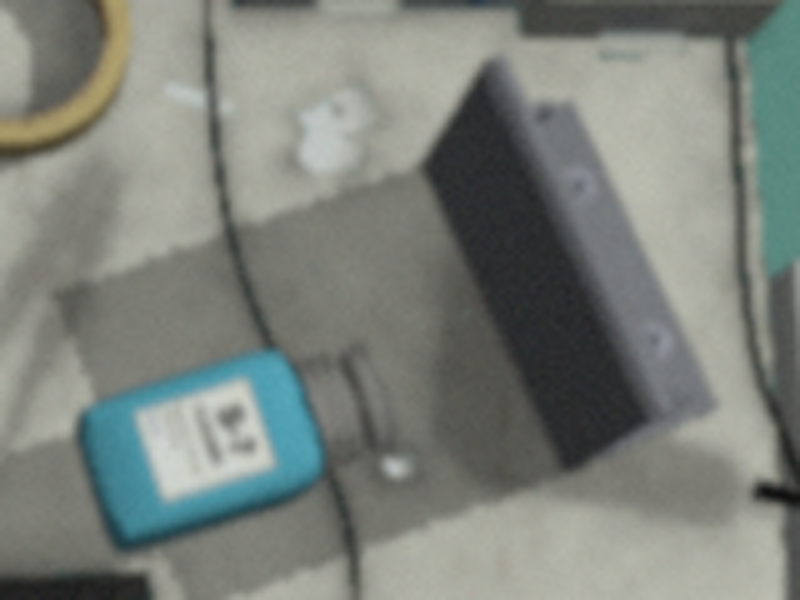

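View pics/sidec.png

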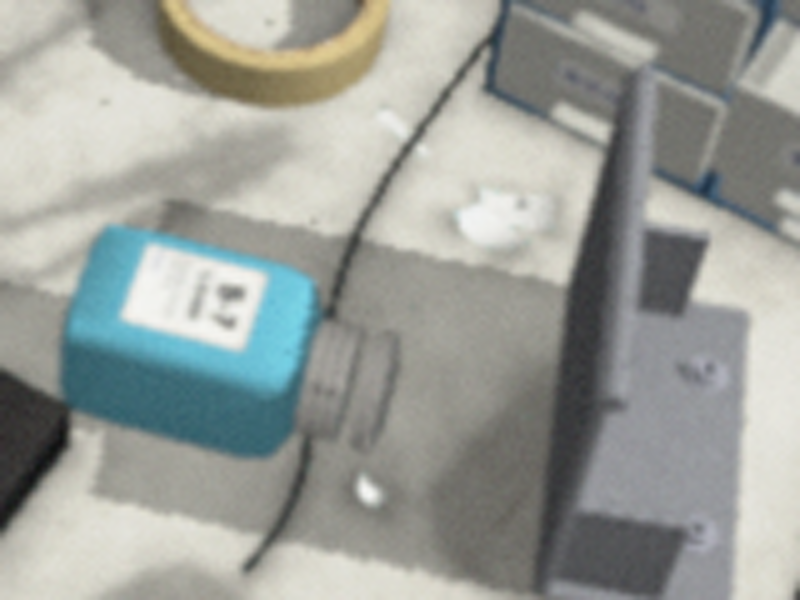

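The top crop shows the plate's lower front edge running from (425,168) to (570,468) in crop pixels. The bottle's upper face has corners near (83,420), (280,352), (323,475) and (122,546). The cap end is near (380,405), and the side crop agrees.

Run:
```python
from h import *
T=lambda p:np.array(p,float)/5+[285,120]
S=lambda p:np.array(p,float)/5+[270,170]
np.set_printoptions(precision=4,suppress=True)
e=plane("top",T([(425,168),(570,468)]),0);print("plate low",e,np.linalg.norm(e[1]-e[0]))
e2=plane("top",T([(493,58),(645,428)]),.126);print("plate top",e2)
print("side low",plane("side",S([(542,595)]),0),"side top",plane("side",S([(640,68),(612,405)]),.126))
b=plane("top",T([(83,418),(280,352),(323,475),(122,546)]),.056);print("bottle",b,b.mean(0))
d=b[1:3].mean(0)-b[[0,3]].mean(0);print("len",np.linalg.norm(d),"yaw",np.arctan2(d[1],d[0]))
bs=plane("side",S([(105,228),(315,285),(290,390),(68,335)]),.056);print("bottle side",bs,bs.mean(0))
d=bs[1:3].mean(0)-bs[[0,3]].mean(0);print("len",np.linalg.norm(d),"yaw",np.arctan2(d[1],d[0]))
print("cap end top", plane("top",T([(380,405)]),.035), plane("side",S([(385,390)]),.035))
v=e[0]-e[1];print("normal yaw",np.arctan2(v[1],v[0])-np.pi/2)
```

```text
plate low [[ 0.679  -0.2744  0.    ]
 [ 0.5547 -0.327   0.    ]] 0.13494188708666238
plate top [[ 0.6826 -0.2761  0.126 ]
 [ 0.5488 -0.322   0.126 ]]
side low [[ 0.5523 -0.3258  0.    ]] side top [[ 0.6805 -0.274   0.126 ]
 [ 0.5499 -0.3286  0.126 ]]
bottle [[ 0.5668 -0.131   0.056 ]
 [ 0.5912 -0.2055  0.056 ]
 [ 0.5444 -0.22    0.056 ]
 [ 0.5185 -0.1446  0.056 ]] [ 0.5552 -0.1753  0.056 ]
len 0.07901514725403472 yaw -1.2469391740312654
bottle side [[ 0.5632 -0.1322  0.056 ]
 [ 0.5845 -0.2076  0.056 ]
 [ 0.5413 -0.2236  0.056 ]
 [ 0.5168 -0.148   0.056 ]] [ 0.5515 -0.1779  0.056 ]
len 0.07891478307254672 yaw -1.2768862132473462
cap end top [[ 0.5745 -0.2459  0.035 ]] [[ 0.5734 -0.2453  0.035 ]]
normal yaw -1.1708889509536324
```

```bash
cat >> h.py <<'E'
from scipy.spatial.transform import Rotation as Ro
MID=np.array([.616,-.3005,0]);PH=-1.186
N=np.array([np.cos(PH),np.sin(PH),0]);T=np.array([-np.sin(PH),np.cos(PH),0])
def W(X,Y,z): return MID+X*N+Y*T+np.array([0,0,z])   # stop frame -> world
def go(p,yaw=None):
    s=monitor.get_state();R=Ro.from_rotvec(s["ee_rot"]).as_matrix()
    d=R.T@(np.array(p)-s["tcp_pos"])*100
    y0=np.arctan2(R[1,0],R[0,0]);dy=0 if yaw is None else -((yaw-y0+np.pi/2)%np.pi-np.pi/2)
    print("cm",np.round(d,2),"yaw",round(dy,3),"| tcp",np.round(s["tcp_pos"],4),"stop",np.round([(s["tcp_pos"]-MID)@N,(s["tcp_pos"]-MID)@T],4),"tilt",np.round(R[:,2],3),"F",np.round(s["wrist_force"],1),"Fn",round(s["wrist_force"]@N,1),"gap",round(float(s["finger_gap"]),3),"grip",round(float(s["grip_force"]),1),"t",round(float(s["clock"]),1))
E
python3 - <<'E'
from h import *
print("monitor foot",plane("side",[(262,125),(280,100)],0).round(3),plane("top",[(212,135)],.1).round(3),"mouse",plane("top",[(352,287)],.02).round(3))
go([.42,.15,.25],1.88)
go([.571,-.232,.15],1.88)
E
```

```text
monitor foot [[0.779 0.092 0.   ]
 [0.877 0.11  0.   ]] [[0.688 0.033 0.1  ]] mouse [[ 0.412 -0.225  0.02 ]]
cm [-37.13 -40.26  -0.27] yaw 1.018 | tcp [0.1568 0.6303 0.2466] stop [-1.0351 -0.0762] tilt [-0.    -0.002 -1.   ] F [-0.1 -0.8  0.1] Fn 0.7 gap 1.001 grip 0.0 t 0.1
cm [-61.   -73.67   9.79] yaw 1.018 | tcp [0.1568 0.6303 0.2466] stop [-1.0351 -0.0762] tilt [-0.    -0.002 -1.   ] F [-0.1 -0.8  0.1] Fn 0.7 gap 1.001 grip 0.0 t 0.1
```

Emit:
drive_tool(series="-1.3 -1.4 0 0.05; -3.9 -4.2 0 0.15; -6.5 -7 0 0.25; -9.1 -9.8 0 0.36; -11.7 -12.6 0 0.47; -14.3 -15.4 0 0.58; -16.9 -18.2 0 0.69; -19.5 -21 0 0.8; -22.1 -23.8 0 0.91; -24.7 -26.6 0 1.02", claw=1)

```text
clock: 0.93
tcp_pos: [0.3328, 0.3111, 0.2473]
ee_rot: [-1.862, -2.53, 0.0]
wrist_force: [0.5, -0.4, 0.1]
finger_gap: 1.0
grip_force: 0.0
```

Run:
```python
from h import *
go([.571,-.232,.15],1.88)
```

```text
cm [-58.93   6.61   9.72] yaw -0.007 | tcp [0.3328 0.3111 0.2473] stop [-0.6732 -0.0329] tilt [-0.  0. -1.] F [ 0.5 -0.4  0.1] Fn 0.5 gap 1.0 grip 0.0 t 0.9
```

Emit:
drive_tool(series="-2 0.2 0 0; -6 0.7 0 0; -10 1.1 0 0; -14 1.6 0 0; -18 2 0 0; -22 2.5 0 0; -26 2.9 0 0; -30 3.4 0 0; -34 3.8 0 0; -38 4.2 0 0")

```text
clock: 1.77
tcp_pos: [0.4874, -0.0384, 0.2476]
ee_rot: [-1.855, -2.535, -0.001]
wrist_force: [0.3, 0.7, -0.8]
finger_gap: 0.999
grip_force: 0.0
```

Emit:
drive_tool(series="-3 0.3 0 0; -6 0.7 1 0; -9 1.1 2 0; -12 1.4 3 0; -15 1.7 4 0; -17.5 2 5 0; -19 2.2 6 0; -20.4 2.35 7 0; -20.9 2.4 8 0; -20.9 2.4 8 0")

```text
clock: 2.6
tcp_pos: [0.5718, -0.2292, 0.1649]
ee_rot: [-1.856, -2.53, 0.004]
wrist_force: [-0.2, 0.4, -0.1]
finger_gap: 0.999
grip_force: 0.0
```

Run:
```python
from h import *
go([.571,-.232,.034],1.88)
im=vision.grab_frame("wrist");cv2.imwrite("pics/w1.png",im[:,:,::-1])
for n in("side","top"):
    im=vision.grab_frame(n);cv2.imwrite(f"pics/{n}1.png",im[:,:,::-1])
# expected pixels in wrist
f=np.array([.540,-.135,.028]);a=np.array([.304,-.953,0])
print(proj("wrist",[f,f+.102*a,f+.117*a,MID]).round(0))
```

```text
cm [-0.26 -0.11 13.09] yaw -0.004 | tcp [ 0.5718 -0.2292  0.1649] stop [-0.0827 -0.0141] tilt [-0.004 -0.    -1.   ] F [-0.2  0.4 -0.1] Fn -0.4 gap 0.999 grip 0.0 t 2.6
[[274.  88.]
 [275. 207.]
 [275. 223.]
 [296. 270.]]
```

View pics/w1.png

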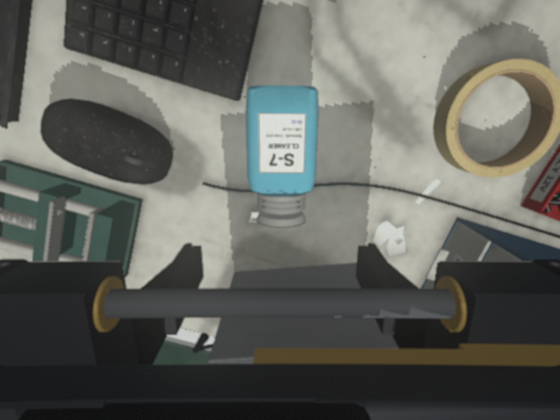

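The wrist view shows the bottle upright in the image: body from col 247 to 318, cap end near (281,225), and fingers symmetric about col 281. The jaws are therefore aligned with the bottle.

Run:
```python
from h import *
s=monitor.get_state();p=s["tcp_pos"];print(proj("wrist",[[p[0],p[1],.028],[p[0],p[1],.056]]).round(1))
print("foot-end/cap-end world",plane("wrist",[(282,87),(281,200),(281,224)],.045).round(4))
```

```text
[[278.9 203.2]
 [278.9 212.7]]
foot-end/cap-end world [[ 0.546  -0.1334  0.045 ]
 [ 0.5727 -0.2193  0.045 ]
 [ 0.5793 -0.2401  0.045 ]]
```

Emit:
drive_tool(series="-0.1 0 1.5 0; -0.2 0 3.5 0; -0.3 0 5.5 0; -0.3 0 7.5 0; -0.3 0 9.5 0; -0.3 0 11 0; -0.3 0 12 0; -0.3 0 12.6 0; -0.3 0 12.9 0; -0.3 0 12.9 0")

```text
clock: 3.58
tcp_pos: [0.5745, -0.2312, 0.0387]
ee_rot: [1.855, 2.535, 0.0]
wrist_force: [0.4, -0.0, 0.2]
finger_gap: 1.002
grip_force: 0.0
```

Emit:
drive_tool(series="0 0 0 0; 0 0 0 0; 0 0 0 0; 0 0 0 0; 0 0 0 0; 0 0 0 0; 0 0 0 0; 0 0 0 0; 0 0 0 0; 0 0 0 0", claw=0.4, force=8)

```text
clock: 4.42
tcp_pos: [0.5743, -0.2313, 0.0386]
ee_rot: [-1.856, -2.535, -0.0]
wrist_force: [1.1, -0.4, 0.2]
finger_gap: 0.486
grip_force: 7.6
```

Run:
```python
from h import *
go(W(-.03,-.014,.103),PH)
```

```text
cm [-4.97  0.26 -6.44] yaw -0.078 | tcp [ 0.5743 -0.2313  0.0386] stop [-0.0798 -0.0127] tilt [ 0.  0. -1.] F [ 1.1 -0.4  0.2] Fn 0.8 gap 0.486 grip 7.6 t 4.4
```

Emit:
drive_tool(series="0 0 -0.2 0; 0 0 -0.5 -0.01; 0 0 -0.9 -0.02; -0.1 0 -1.3 -0.03; -0.2 0 -1.7 -0.04; -0.3 0 -2.1 -0.05; -0.4 0 -2.5 -0.06; -0.5 0 -2.9 -0.07; -0.6 0 -3.2 -0.08; -0.7 0 -3.4 -0.08")

```text
clock: 5.25
tcp_pos: [0.5766, -0.2382, 0.0731]
ee_rot: [1.752, 2.607, 0.0]
wrist_force: [-0.7, 0.3, -1.1]
finger_gap: 0.488
grip_force: 8.1
```

Run:
```python
from h import *
go(W(-.03,-.014,.1076),PH)
im=vision.grab_frame("side")
cv2.imwrite("pics/s2.png",cv2.resize(im[160:310,260:460][:,:,::-1],(800,600),interpolation=cv2.INTER_CUBIC))
```

```text
cm [-4.25 -0.09 -3.45] yaw 0.003 | tcp [ 0.5766 -0.2382  0.0731] stop [-0.0725 -0.0132] tilt [ 0.001 -0.    -1.   ] F [-0.7  0.3 -1.1] Fn -0.5 gap 0.488 grip 8.1 t 5.2
```

View pics/s2.png

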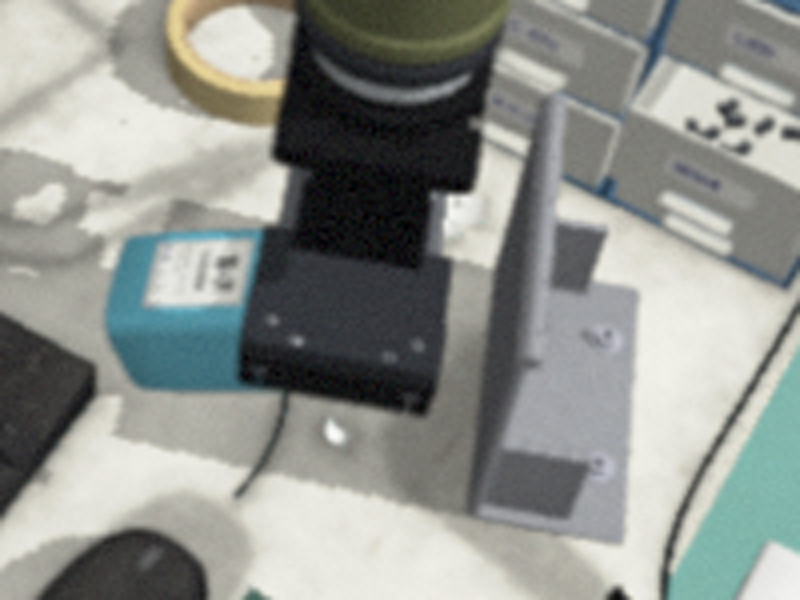

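The crop shows the bottle tilted up with its foot on the table near (180,380). The cap is in the jaws and the gripper body is short of the plate at (440,330).

Emit:
drive_tool(series="0 0 -0.3 0; 0 0 -0.7 0; 0 0 -1.1 0; 0 0 -1.5 0; 0 0 -1.9 0; -0.1 0 -2.3 0; -0.2 0 -2.7 0; -0.4 0 -3 0; -0.6 0 -3.3 0; -0.8 0 -3.5 0")

```text
clock: 6.13
tcp_pos: [0.5796, -0.2458, 0.108]
ee_rot: [1.753, 2.607, 0.0]
wrist_force: [-0.1, 0.2, -1.3]
finger_gap: 0.482
grip_force: 8.2
```

Emit:
drive_tool(series="-0.3 0 0 0; -0.6 0 0 0; -0.9 0 0 0; -1.2 0 0 0; -1.5 0 0 0; -1.8 0 0 0; -2.1 0 0 0; -2.3 0 0 0; -2.4 0 0 0; -2.4 0 0 0")

```text
clock: 6.97
tcp_pos: [0.5885, -0.2681, 0.1076]
ee_rot: [1.753, 2.607, -0.0]
wrist_force: [0.4, -0.2, -1.2]
finger_gap: 0.486
grip_force: 8.1
```

Run:
```python
from h import *
go(W(-.0266,-.014,.1076),PH)
im=vision.grab_frame("side")
cv2.imwrite("pics/s3.png",cv2.resize(im[160:310,260:460][:,:,::-1],(800,600),interpolation=cv2.INTER_CUBIC))
s,c,l=aqua(im);k=[i for i in range(1,len(s)) if s[i,4]>60];print(s[k],c[k].round(1))
```

```text
cm [-1.38 -0.07 -0.  ] yaw 0.002 | tcp [ 0.5885 -0.2681  0.1076] stop [-0.0404 -0.0133] tilt [ 0. -0. -1.] F [ 0.4 -0.2 -1.2] Fn 0.4 gap 0.486 grip 8.1 t 7.0
[[310 104  20  31 129]
 [341 112  14  21  62]
 [316 231  48  31 510]] [[319.8 118.8]
 [347.9 122. ]
 [333.8 248.7]]
```

View pics/s3.png

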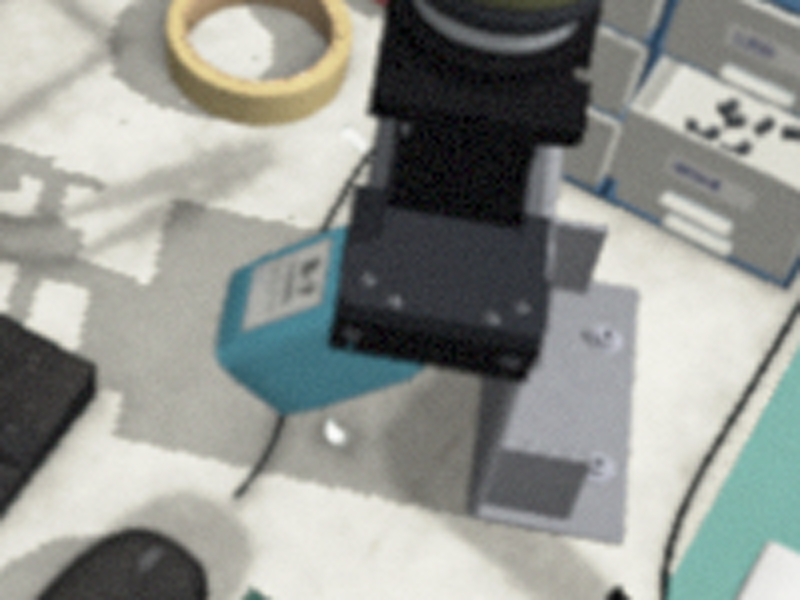

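Foot still down: the near lower corner is at crop (285,413) and the near upper base corner at (220,350), with the bottle slanting about 45–50°. I'll check the angle from those corners.

Run:
```python
from h import *
st=lambda p:np.round([(p-MID)@N,(p-MID)@T,p[2]],4)
C=lambda p:np.array(p)/4+[260,160]
P=plane("side",[C((285,413))],0)[0];print("P",st(P))
for th in np.radians([40,45,50,55,60]):
    Q=P+[0,0,0]-N*.056*np.sin(th)+np.array([0,0,.056*np.cos(th)]); R=Q+T*.056
    print(np.degrees(th),((proj("side",[Q,R])-[260,160])*4).round(0).tolist())
```

```text
P [-0.09   -0.0339  0.    ]
40.0 [[212.0, 346.0], [234.0, 246.0]]
45.0 [[204.0, 348.0], [226.0, 249.0]]
50.0 [[196.0, 351.0], [218.0, 252.0]]
55.0 [[189.0, 355.0], [212.0, 256.0]]
59.99999999999999 [[183.0, 359.0], [205.0, 260.0]]
```

Run:
```python
from h import *
C=lambda p:np.array(p)/4+[260,160]
im=vision.grab_frame("side");s,c,l=aqua(im);k=max((i for i in range(1,len(s)) if 200<c[i][1]<300),key=lambda i:s[i,4])
m=(l==k).astype(np.uint8);ct=max(cv2.findContours(m,0,1)[0],key=len)[:,0]
# lower edge between x=334..362 and upper edge 320..343
lo=np.array([(x,np.where(m[:,x])[0].max()) for x in range(335,360)]);up=np.array([(x,np.where(m[:,x])[0].min()) for x in range(322,342)])
for n,a in(("lo",lo),("up",up)): print(n,np.polyfit(a[:,0],a[:,1],1).round(3))
P=plane("side",[C((285,413))],0)[0]
for d in range(40,65,4):
    th=np.radians(d);ax=N*np.cos(th)+[0,0,np.sin(th)]; nn=-N*np.sin(th)+np.array([0,0,np.cos(th)])
    a=proj("side",[P+.01*ax,P+.07*ax]);R=P+nn*.056+T*.056;b=proj("side",[R+.01*ax,R+.05*ax])
    sl=lambda q:(q[1,1]-q[0,1])/(q[1,0]-q[0,0]);print(d,round(sl(a),3),round(sl(b),3))
```

```text
lo [-3.33000e-01  3.72338e+02]
up [ -0.383 367.517]
40 -0.249 -0.317
44 -0.31 -0.388
48 -0.378 -0.468
52 -0.455 -0.56
56 -0.545 -0.668
60 -0.653 -0.798
64 -0.784 -0.961
```

The edge slopes give about 45°, which is at the low limit. I'll raise it 5 mm and measure again.

Emit:
drive_tool(series="0 0 -0.1 0; 0 0 -0.2 0; 0 0 -0.3 0; 0 0 -0.4 0; -0.1 0 -0.5 0; -0.2 0 -0.5 0; -0.3 0 -0.5 0; -0.4 0 -0.5 0; -0.5 0 -0.5 0; -0.6 0 -0.5 0")

```text
clock: 7.9
tcp_pos: [0.5907, -0.2733, 0.1125]
ee_rot: [-1.753, -2.607, -0.0]
wrist_force: [-0.9, 0.2, -1.6]
finger_gap: 0.485
grip_force: 8.1
```

```bash
cat >> h.py <<'E'
def slope(im,lo_x,up_x):
    s,c,l=aqua(im);k=max((i for i in range(1,len(s)) if 200<c[i][1]<300),key=lambda i:s[i,4])
    m=l==k;print("box",s[k])
    x0,w=s[k][0],s[k][2];r=np.where(m.any(0))[0]
    low=np.array([np.where(m[:,x])[0].max() for x in r]);up=np.array([np.where(m[:,x])[0].min() for x in r])
    ip=low.argmax();P=plane("side",[(r[ip],low[ip]+.5)],0)[0]
    A=np.polyfit(r[ip+4:ip+26],low[ip+4:ip+26],1)[0];B=np.polyfit(r[6:26],up[6:26],1)[0]
    f=lambda q:(q[1,1]-q[0,1])/(q[1,0]-q[0,0]);D=np.arange(30,75);a=[];b=[]
    for d in D:
        th=np.radians(d);ax=N*np.cos(th)+[0,0,np.sin(th)];R=P+.056*(-N*np.sin(th)+np.array([0,0,np.cos(th)])+T)
        a.append(-f(proj("side",[P+.01*ax,P+.07*ax])));b.append(-f(proj("side",[R+.01*ax,R+.05*ax])))
    print("P",((P-MID)@N).round(4),((P-MID)@T).round(4),"theta lo/up",np.interp(-A,a,D).round(1),np.interp(-B,b,D).round(1))
E
python3 - <<'E'
from h import *
go(W(-.0266,-.014,.1126),PH)
im=vision.grab_frame("side");cv2.imwrite("pics/s4.png",im[:,:,::-1]);slope(im,0,0)
E
```

```text
cm [-0.81 -0.08 -0.01] yaw 0.002 | tcp [ 0.5907 -0.2733  0.1125] stop [-0.0347 -0.0132] tilt [-0.  0. -1.] F [-0.9  0.2 -1.6] Fn -0.6 gap 0.485 grip 8.1 t 7.9
box [322 223  48  40 528]
P -0.0765 -0.0293 theta lo/up 54.2 53.6
```

Emit:
drive_tool(series="-0.1 0 0 0; -0.2 0 0 0; -0.3 0 0 0; -0.4 0 0 0; -0.5 0 0 0; -0.6 0 0 0; -0.7 0 0 0; -0.7 0 0 0; -0.7 0 0 0; -0.7 0 0 0")

```text
clock: 8.78
tcp_pos: [0.592, -0.2762, 0.1116]
ee_rot: [-1.747, -2.602, -0.004]
wrist_force: [-4.4, 7.5, 1.6]
finger_gap: 0.489
grip_force: 8.4
```

Run:
```python
from h import *
go(W(-.0266,-.014,.1126),PH)
im=vision.grab_frame("side");cv2.imwrite("pics/s5.png",im[:,:,::-1]);slope(im,0,0)
go(W(-.0266,-.014,.1126),PH)
```

```text
cm [-0.49 -0.09 -0.1 ] yaw 0.004 | tcp [ 0.592  -0.2762  0.1116] stop [-0.0315 -0.0131] tilt [-0.004  0.006 -1.   ] F [-4.4  7.5  1.6] Fn -8.6 gap 0.489 grip 8.4 t 8.8
box [322 218  48  46 555]
P -0.0744 -0.031 theta lo/up 51.9 50.7
cm [-0.49 -0.09 -0.11] yaw 0.004 | tcp [ 0.592  -0.2762  0.1116] stop [-0.0315 -0.0131] tilt [-0.005  0.006 -1.   ] F [-6.   8.1  0.2] Fn -9.8 gap 0.488 grip 8.4 t 8.8
```

Contact with the plate (about 9 N) and an angle of about 51–52°. I'll relax the push and let go.

Emit:
drive_tool(series="0.1 0 0 0; 0.2 0 0 0; 0.3 0 0 0; 0.3 0 0 0; 0.3 0 0 0; 0.3 0 0 0; 0.3 0 0 0; 0.3 0 0 0; 0.3 0 0 0; 0.3 0 0 0")

```text
clock: 9.67
tcp_pos: [0.5918, -0.2759, 0.112]
ee_rot: [-1.751, -2.606, -0.001]
wrist_force: [-1.8, 4.1, -2.0]
finger_gap: 0.486
grip_force: 8.2
```

Run:
```python
from h import *
go(W(-.0266,-.014,.1126),PH)
im=vision.grab_frame("side");slope(im,0,0)
```

```text
cm [-0.52 -0.08 -0.06] yaw 0.003 | tcp [ 0.5918 -0.2759  0.112 ] stop [-0.0318 -0.0132] tilt [-0.001  0.002 -1.   ] F [-1.8  4.1 -2. ] Fn -4.4 gap 0.486 grip 8.2 t 9.7
box [322 218  49  46 580]
P -0.0744 -0.031 theta lo/up 51.2 51.6
```

Emit:
drive_tool(series="0.2 0 0 0; 0.2 0 0 0; 0.2 0 0 0; 0.2 0 0 0; 0.2 0 0 0; 0.2 0 0 0; 0.2 0 0 0; 0.2 0 0 0; 0.2 0 0 0; 0.2 0 0 0")

```text
clock: 10.55
tcp_pos: [0.5916, -0.2753, 0.1127]
ee_rot: [1.753, 2.607, -0.0]
wrist_force: [-0.3, 1.0, -1.8]
finger_gap: 0.491
grip_force: 8.1
```

Emit:
drive_tool(series="0 0 0 0; 0 0 0 0; 0 0 0 0; 0 0 0 0; 0 0 0 0; 0 0 0 0; 0 0 0 0; 0 0 0 0; 0 0 0 0; 0 0 0 0", claw=1)

```text
clock: 11.38
tcp_pos: [0.5915, -0.275, 0.1125]
ee_rot: [-1.753, -2.607, -0.0]
wrist_force: [-0.8, -0.5, 0.4]
finger_gap: 0.995
grip_force: 0.0
```

Run:
```python
from h import *
go(W(-.0266,-.014,.1126),PH)
im=vision.grab_frame("side");slope(im,0,0)
```

```text
cm [-0.62 -0.08 -0.01] yaw 0.002 | tcp [ 0.5915 -0.275   0.1125] stop [-0.0328 -0.0132] tilt [ 0.  0. -1.] F [-0.8 -0.5  0.4] Fn 0.1 gap 0.995 grip 0.0 t 11.4
box [322 218  40  45 526]
P -0.0782 -0.0297 theta lo/up 52.2 54.4
```

Emit:
drive_tool(series="0 0 -0.5 0; 0 0 -1.5 0; 0 0 -3 0; 0 0 -4.5 0; 0 0 -6 0; 0 0 -7.5 0; 1.5 0 -9 0; 3.5 0 -10 0; 5.5 0 -10 0; 7.5 0 -10 0")

```text
clock: 12.27
tcp_pos: [0.5635, -0.2058, 0.2152]
ee_rot: [1.752, 2.604, 0.002]
wrist_force: [0.7, 0.7, 0.2]
finger_gap: 0.996
grip_force: 0.0
```

Emit:
drive_tool(series="2 0 0 0; 4 0 0 0; 5.5 0 0 0; 6 0 0 0; 6 0 0 0; 6 0 0 0; 6 0 0 0; 6 0 0 0; 6 0 0 0; 6 0 0 0", claw=0)

```text
clock: 13.1
tcp_pos: [0.5405, -0.1508, 0.2124]
ee_rot: [1.754, 2.606, -0.001]
wrist_force: [0.5, 0.3, 0.4]
finger_gap: 0.329
grip_force: 0.0
```

Run:
```python
from h import *
go(W(-.165,-.013,.055),PH)
im=vision.grab_frame("side")
a=cv2.resize(im[180:280,290:430],(560,400),interpolation=cv2.INTER_CUBIC);slope(im,0,0)
w=cv2.resize(vision.grab_frame("wrist")[:,:,::-1],(240,180))
cv2.imwrite("pics/s6.png",a[:,:,::-1])
im=vision.grab_frame("top");s,c,l=aqua(im);k=s[1:,4].argmax()+1;print(s[k],c[k],plane("top",[c[k]],.07))
q=plane("top",[c[k]],.07)[0];print((q-MID)@N,(q-MID)@T)
```

```text
cm [-0.2   0.09 15.74] yaw 0.001 | tcp [ 0.5405 -0.1508  0.2124] stop [-0.1671 -0.0138] tilt [-0.    -0.001 -1.   ] F [0.5 0.3 0.4] Fn -0.1 gap 0.329 grip 0.0 t 13.1
box [322 217  50  46 811]
P -0.0765 -0.0293 theta lo/up 51.9 55.3Traceback (most recent call last):
  File "<stdin>", line 7, in <module>
ValueError: attempt to get argmax of an empty sequence
```

View pics/s6.png

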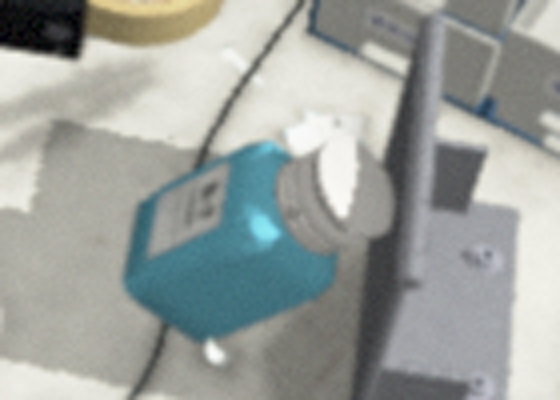

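The crop shows the bottle leaning by itself: cap on the plate at (390,200), lower foot corner near (205,342), and no robot contact. Next I'll lower the closed fingers behind the foot.

Emit:
drive_tool(series="0 0 1.5 0; 0 0 3.5 0; 0 0 5.5 0; 0 0 7.5 0; 0 0 9.5 0; 0 0 11.5 0; 0 0 13.5 0; 0 0 14.8 0; 0 0 15.5 0; 0 0 15.5 0")

```text
clock: 14.08
tcp_pos: [0.5396, -0.1499, 0.0562]
ee_rot: [-1.752, -2.605, 0.002]
wrist_force: [-0.5, -0.1, 0.8]
finger_gap: 0.004
grip_force: 0.0
```

Run:
```python
from h import *
go(W(-.135,-.013,.055),PH)
p=plane("side",[(290+128/4,180+268/4),(290+145/4,180+203/4)],.035)
print([((q-MID)@N,(q-MID)@T) for q in p])
```

```text
cm [-3.33  0.12  0.12] yaw 0.002 | tcp [ 0.5396 -0.1499  0.0562] stop [-0.1683 -0.0143] tilt [-0.003 -0.    -1.   ] F [-0.5 -0.1  0.8] Fn -0.1 gap 0.004 grip 0.0 t 14.1
[(np.float64(-0.11072679600272815), np.float64(-0.026367068260705583)), (np.float64(-0.1092003590872462), np.float64(0.010312241057952008))]
```

Emit:
drive_tool(series="-0.5 0.2 0 0; -1 0.4 0 0; -1.6 0.6 0 0; -2.2 0.6 0 0; -2.8 0.6 0 0; -3.4 0.6 0 0; -3.9 0.6 0 0; -4.2 0.6 0 0; -4.4 0.6 0 0; -4.5 0.6 0 0")

```text
clock: 14.92
tcp_pos: [0.5624, -0.1883, 0.0569]
ee_rot: [-1.751, -2.605, -0.001]
wrist_force: [-1.0, 3.1, -2.1]
finger_gap: 0.006
grip_force: 1.9
```

Emit:
drive_tool(series="-0.1 0 0 0; -0.2 0 0 0; -0.3 0 0 0; -0.4 0 0 0; -0.5 0 0 0; -0.6 0 0 0; -0.7 0 0 0; -0.8 0 0 0; -0.9 0 0 0; -0.9 0 0 0")

```text
clock: 15.75
tcp_pos: [0.5666, -0.1983, 0.0577]
ee_rot: [1.753, 2.606, -0.0]
wrist_force: [0.0, 0.6, 0.2]
finger_gap: 0.004
grip_force: 0.7
```

Run:
```python
from h import *
go(W(-.11,-.008,.09),PH)
im=vision.grab_frame("side");slope(im,0,0)
cv2.imwrite("pics/s7.png",cv2.resize(im[180:280,290:430],(560,400),interpolation=cv2.INTER_CUBIC)[:,:,::-1])
```

```text
cm [-0.33 -0.06 -3.23] yaw 0.002 | tcp [ 0.5666 -0.1983  0.0577] stop [-0.1133 -0.0074] tilt [ 0.001 -0.    -1.   ] F [0.  0.6 0.2] Fn -0.6 gap 0.004 grip 0.7 t 15.8
box [341 217  33  49 624]
P -0.0613 -0.0325 theta lo/up 59.2 30.0
```

Emit:
drive_tool(series="0 0 -0.4 0; 0 0 -0.9 0; 0 0 -1.5 0; 0 0 -2.1 0; 0 0 -2.6 0; 0 0 -3 0; 0 0 -3.2 0; 0 0 -3.2 0; 0 0 -3.2 0; 0 0 -3.2 0")

```text
clock: 16.63
tcp_pos: [0.5663, -0.1977, 0.0893]
ee_rot: [-1.752, -2.607, 0.0]
wrist_force: [-0.5, 0.3, 0.7]
finger_gap: 0.003
grip_force: 0.0
```

Run:
```python
from h import *
go(W(-.085,-.008,.09),PH)
im=vision.grab_frame("side");slope(im,0,0)
cv2.imwrite("pics/s8.png",cv2.resize(im[170:290,270:430],(800,600),interpolation=cv2.INTER_CUBIC)[:,:,::-1])
```

```text
cm [-2.9  -0.06 -0.07] yaw 0.002 | tcp [ 0.5663 -0.1977  0.0893] stop [-0.114  -0.0075] tilt [-0.  0. -1.] F [-0.5  0.3  0.7] Fn -0.5 gap 0.003 grip 0.0 t 16.6
box [327 217  46  49 701]
P -0.0596 -0.0321 theta lo/up 58.7 74.0
```

View pics/s8.png

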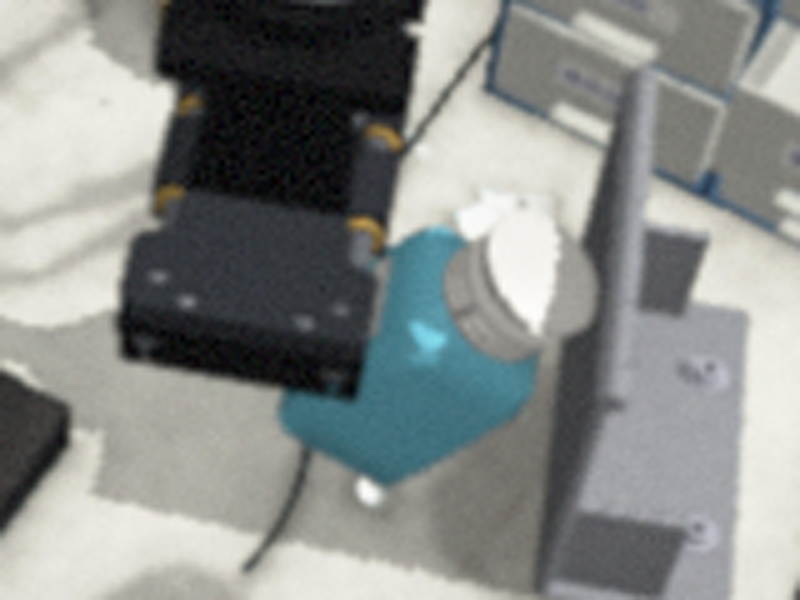

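The bottle still leans on the plate by itself, steeper now at about 57–58°, with its cap at (590,290). The gripper is behind it and clear, so I'll push on.

Emit:
drive_tool(series="-0.3 0 0 0; -0.6 0 0 0; -0.9 0 0 0; -1.2 0 0 0; -1.5 0 0 0; -1.7 0 0 0; -1.9 0 0 0; -2.1 0 0 0; -2.3 0 0 0; -2.5 0 0 0")

```text
clock: 17.52
tcp_pos: [0.5749, -0.2168, 0.0889]
ee_rot: [-1.746, -2.602, -0.006]
wrist_force: [-5.0, 9.8, 4.8]
finger_gap: 0.011
grip_force: 6.3
```

Run:
```python
from h import *
go(W(-.067,-.008,.09),PH)
im=vision.grab_frame("side");slope(im,0,0)
```

```text
cm [-2.6  -0.14 -0.14] yaw 0.004 | tcp [ 0.5749 -0.2168  0.0889] stop [-0.093  -0.0067] tilt [-0.004  0.007 -1.   ] F [-5.   9.8  4.8] Fn -11.0 gap 0.011 grip 6.3 t 17.5
box [328 239  48  26 394]
P -0.0581 -0.0296 theta lo/up 61.3 30.0
```

The push at that height jams (11 N, lag). I'll back off, go low on the foot again, and push it past the tipping angle before going high.

Emit:
drive_tool(series="0.5 0 0 0; 1 0 0 0; 1.5 0 0 0; 2.1 0 0 0; 2.7 0 0 0; 3.1 0 0.4 0; 3.1 0 1.2 0; 3.1 0 2 0; 3.1 0 2.8 0; 3.1 0 3.2 0")

```text
clock: 18.4
tcp_pos: [0.5664, -0.1918, 0.0673]
ee_rot: [-1.752, -2.605, -0.011]
wrist_force: [-31.3, 24.4, 99.7]
finger_gap: 0.023
grip_force: 59.5
```

Run:
```python
from h import *
go(W(-.1,-.008,.055),PH)
im=vision.grab_frame("side");slope(im,0,0)
```

```text
cm [-1.94 -0.29  1.21] yaw 0.002 | tcp [ 0.5664 -0.1918  0.0673] stop [-0.1194 -0.0052] tilt [ 0.002  0.007 -1.   ] F [-31.3  24.4  99.7] Fn -34.4 gap 0.023 grip 59.5 t 18.4
box [324 235  33  31 357]
P -0.0613 -0.0325 theta lo/up 74.0 72.2
```

Large force (100 N): the bottle seems to have dropped upright when I backed off, and the finger came down on it. I'll lift at once and look.

Emit:
drive_tool(series="0 0 -1 0; 0 0 -2 0; 0 0 -3 0; 0 0 -4 0; 0 0 -5 0; 0 0 -6 0; 0 0 -8 0; 0 0 -10 0; 0 0 -12 0; 0 0 -13 0")

```text
clock: 19.28
tcp_pos: [0.5651, -0.1928, 0.1901]
ee_rot: [1.752, 2.605, 0.002]
wrist_force: [-0.5, 0.7, -0.1]
finger_gap: 0.003
grip_force: 0.0
```

Run:
```python
from h import *
go(W(-.165,-.008,.19),PH)
im=vision.grab_frame("side");slope(im,0,0)
w=vision.grab_frame("wrist")
a=cv2.resize(im[170:290,270:430],(480,360),interpolation=cv2.INTER_CUBIC);b=cv2.resize(w,(320,240))
o=np.zeros((360,800,3),np.uint8);o[:,:480]=a;o[:240,480:]=b
cv2.imwrite("pics/s9.png",o[:,:,::-1])
```

```text
cm [ 4.61 -0.11  0.  ] yaw 0.002 | tcp [ 0.5651 -0.1928  0.1901] stop [-0.1189 -0.0068] tilt [ 0.003 -0.001 -1.   ] F [-0.5  0.7 -0.1] Fn -0.9 gap 0.003 grip 0.0 t 19.3
box [325 232  33  34 596]
P -0.0596 -0.0321 theta lo/up 74.0 30.0
```

View pics/s9.png

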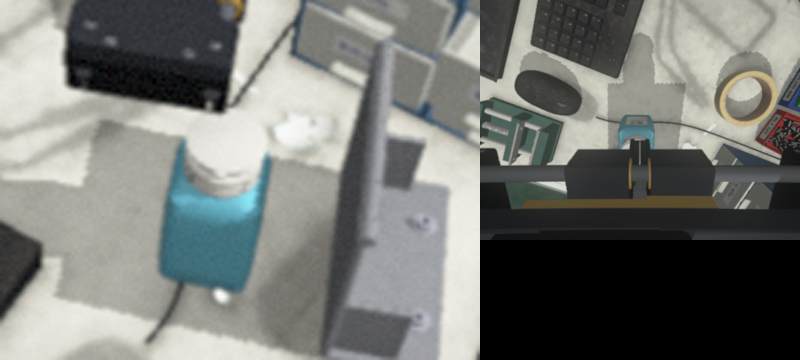

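The bottle dropped upright when I backed off. It now stands squarely about 60 mm in front of the plate, with its cap at (225,150) in the left panel. It still has to be pushed home with a higher finger, at a height where the gripper body clears the cap.

Emit:
drive_tool(series="1 0 0 0; 2.5 0 0 0; 4 0 0 0; 5 0 0.5 0; 5 0 2.5 0; 5 0 4.5 0; 5 0 6.5 0; 5 0 8.5 0; 5 0 10 0; 5 0 10.7 0")

```text
clock: 20.22
tcp_pos: [0.5427, -0.1448, 0.077]
ee_rot: [-1.75, -2.603, 0.004]
wrist_force: [-0.1, 0.1, 0.0]
finger_gap: 0.008
grip_force: 0.0
```

Run:
```python
from h import *
go(W(-.13,-.008,.082),PH)
im=vision.grab_frame("side");s,c,l=aqua(im);k=max((i for i in range(1,len(s)) if 200<c[i][1]<300),key=lambda i:s[i,4]);m=l==k
print(s[k]);r=np.arange(s[k][0],s[k][0]+s[k][2]);low=[np.where(m[:,x])[0].max() for x in r];print(list(zip(r.tolist(),low)))
q=plane("side",[(x,y+.5) for x,y in zip(r,low)],0);print(np.c_[(q-MID)@N,(q-MID)@T].round(3)[::3].tolist())
```

```text
cm [-4.18  0.13 -0.51] yaw 0.003 | tcp [ 0.5427 -0.1448  0.077 ] stop [-0.1719 -0.0094] tilt [-0.006  0.    -1.   ] F [-0.1  0.1  0. ] Fn -0.1 gap 0.008 grip 0.0 t 20.2
[324 234  32  32 576]
[(324, np.int64(257)), (325, np.int64(260)), (326, np.int64(261)), (327, np.int64(261)), (328, np.int64(260)), (329, np.int64(260)), (330, np.int64(261)), (331, np.int64(259)), (332, np.int64(261)), (333, np.int64(262)), (334, np.int64(260)), (335, np.int64(260)), (336, np.int64(259)), (337, np.int64(262)), (338, np.int64(261)), (339, np.int64(262)), (340, np.int64(260)), (341, np.int64(262)), (342, np.int64(264)), (343, np.int64(264)), (344, np.int64(264)), (345, np.int64(264)), (346, np.int64(265)), (347, np.int64(264)), (348, np.int64(263)), (349, np.int64(265)), (350, np.int64(264)), (351, np.int64(261)), (352, np.int64(258)), (353, np.int64(254)), (354, np.int64(249)), (355, np.int64(246))]
[[-0.105, -0.025], [-0.098, -0.032], [-0.093, -0.031], [-0.087, -0.032], [-0.083, -0.024], [-0.076, -0.029], [-0.071, -0.032], [-0.065, -0.031], [-0.06, -0.028], [-0.055, -0.022], [-0.053, 0.005]]
```

Emit:
drive_tool(series="-0.4 0.1 -0.2 0; -0.8 0.3 -0.4 0; -1.2 0.5 -0.4 0; -1.6 0.5 -0.4 0; -2 0.5 -0.4 0; -2.5 0.5 -0.4 0; -3 0.5 -0.4 0; -3.4 0.5 -0.4 0; -3.7 0.5 -0.4 0; -4 0.5 -0.4 0")

```text
clock: 21.1
tcp_pos: [0.5651, -0.1815, 0.0845]
ee_rot: [-1.753, -2.607, 0.0]
wrist_force: [0.2, -0.1, -0.0]
finger_gap: 0.006
grip_force: 0.0
```

Run:
```python
from h import *
go(W(-.0655,-.004,.082),PH)
```

```text
cm [-6.39 -0.16  0.25] yaw 0.002 | tcp [ 0.5651 -0.1815  0.0845] stop [-0.1294 -0.0025] tilt [-0.  0. -1.] F [ 0.2 -0.1 -0. ] Fn 0.2 gap 0.006 grip 0.0 t 21.1
```

Emit:
drive_tool(series="-0.25 0 0.1 0; -0.5 0 0.1 0; -0.75 0 0.1 0; -1 0 0.1 0; -1.25 0 0.1 0; -1.5 0 0.1 0; -1.75 0 0.1 0; -2 0 0.1 0; -2.25 0 0.1 0; -2.5 0 0.1 0")

```text
clock: 21.93
tcp_pos: [0.5746, -0.2043, 0.0835]
ee_rot: [-1.753, -2.607, -0.0]
wrist_force: [-0.4, 0.8, 0.9]
finger_gap: 0.011
grip_force: 0.5
```

Emit:
drive_tool(series="-0.25 0 0 0; -0.5 0 0 0; -0.75 0 0 0; -1 0 0 0; -1.25 0 0 0; -1.5 0 0 0; -1.75 0 0 0; -2 0 0 0; -2.2 0 0 0; -2.4 0 0 0")

```text
clock: 22.77
tcp_pos: [0.5836, -0.2267, 0.0835]
ee_rot: [-1.753, -2.607, -0.0]
wrist_force: [-1.1, 1.3, -0.1]
finger_gap: 0.005
grip_force: 0.5
```

Run:
```python
from h import *
go(W(-.0655,-.004,.082),PH)
im=vision.grab_frame("side");s,c,l=aqua(im);k=max((i for i in range(1,len(s)) if 200<c[i][1]<300),key=lambda i:s[i,4]);m=l==k
print(s[k]);r=np.arange(s[k][0],s[k][0]+s[k][2],3);low=[np.where(m[:,x])[0].max() for x in r]
q=plane("side",[(x,y+.5) for x,y in zip(r,low)],0);print(np.c_[(q-MID)@N,(q-MID)@T].round(3).tolist())
```

```text
cm [-1.51 -0.17  0.15] yaw 0.002 | tcp [ 0.5836 -0.2267  0.0835] stop [-0.0806 -0.0023] tilt [-0.  0. -1.] F [-1.1  1.3 -0.1] Fn -1.6 gap 0.005 grip 0.5 t 22.8
[346 242  32  28 398]
[[-0.063, -0.031], [-0.058, -0.03], [-0.053, -0.028], [-0.047, -0.029], [-0.042, -0.03], [-0.036, -0.031], [-0.031, -0.03], [-0.025, -0.033], [-0.02, -0.03], [-0.016, -0.016], [-0.013, 0.007]]
```

Emit:
drive_tool(series="-0.15 0 0 0; -0.3 0 0 0; -0.45 0 0 0; -0.6 0 0 0; -0.75 0 0 0; -0.9 0 0 0; -1 0 0 0; -1.1 0 0 0; -1.2 0 0 0; -1.3 0 0 0")

```text
clock: 23.65
tcp_pos: [0.5869, -0.2354, 0.0828]
ee_rot: [-1.747, -2.602, -0.004]
wrist_force: [-6.4, 10.0, 3.8]
finger_gap: 0.002
grip_force: 5.4
```

Run:
```python
from h import *
go(W(-.0655,-.004,.082),PH)
```

```text
cm [-0.58 -0.15  0.07] yaw 0.003 | tcp [ 0.5869 -0.2354  0.0828] stop [-0.0713 -0.0025] tilt [-0.005  0.006 -1.   ] F [-6.4 10.   3.8] Fn -11.6 gap 0.002 grip 5.4 t 23.6
```

Emit:
drive_tool(series="0.1 0 0 0; 0.1 0 0 0; 0.1 0 0 0; 0.1 0 0 0; 0.1 0 0 0; 0.1 0 0 0; 0.1 0 0 0; 0.1 0 0 0; 0.1 0 0 0; 0.1 0 0 0")

```text
clock: 24.48
tcp_pos: [0.5868, -0.2353, 0.0827]
ee_rot: [-1.749, -2.604, -0.002]
wrist_force: [-3.0, 6.3, 1.0]
finger_gap: 0.005
grip_force: 3.4
```

Run:
```python
from h import *
go(W(-.0655,-.004,.082),PH)
im=vision.grab_frame("side");cv2.imwrite("pics/s10.png",cv2.resize(im[170:290,290:450],(800,600),interpolation=cv2.INTER_CUBIC)[:,:,::-1])
s,c,l=aqua(im);k=max((i for i in range(1,len(s)) if 200<c[i][1]<300),key=lambda i:s[i,4]);m=l==k
r=np.arange(s[k][0],s[k][0]+s[k][2],2);low=[np.where(m[:,x])[0].max() for x in r]
q=plane("side",[(x,y+.5) for x,y in zip(r,low)],0);print(s[k],np.c_[(q-MID)@N,(q-MID)@T].round(3).tolist())
go(W(-.0655,-.004,.082),PH)
```

```text
cm [-0.59 -0.15  0.07] yaw 0.003 | tcp [ 0.5868 -0.2353  0.0827] stop [-0.0714 -0.0025] tilt [-0.004  0.004 -1.   ] F [-3.   6.3  1. ] Fn -6.9 gap 0.005 grip 3.4 t 24.5
[351 242  34  29 398] [[-0.054, -0.031], [-0.051, -0.03], [-0.047, -0.029], [-0.043, -0.031], [-0.04, -0.03], [-0.036, -0.029], [-0.032, -0.03], [-0.029, -0.032], [-0.025, -0.031], [-0.021, -0.032], [-0.018, -0.034], [-0.014, -0.033], [-0.01, -0.032], [-0.007, -0.027], [-0.005, -0.016], [-0.003, -0.002], [-0.0, 0.014]]
cm [-0.59 -0.15  0.07] yaw 0.003 | tcp [ 0.5869 -0.2353  0.0827] stop [-0.0714 -0.0025] tilt [-0.004  0.004 -1.   ] F [-3.8  5.3  2.1] Fn -6.3 gap 0.004 grip 3.4 t 24.5
```

Emit:
drive_tool(series="-0.05 0 0 0; -0.05 0 0 0; -0.05 0 0 0; -0.05 0 0 0; -0.05 0 0 0; -0.05 0 0 0; -0.05 0 0 0; -0.05 0 0 0; -0.05 0 0 0; -0.05 0 0 0")

```text
clock: 25.37
tcp_pos: [0.5869, -0.2353, 0.0827]
ee_rot: [-1.748, -2.603, -0.003]
wrist_force: [-4.5, 7.4, 2.8]
finger_gap: 0.011
grip_force: 4.0
```

Emit:
drive_tool(series="0 0 0 0; 0 0 0 0; 0 0 0 0; 0 0 0 0; 0 0 0 0; 0 0 0 0; 0 0 0 0; 0 0 0 0; 0 0 0 0; 0 0 0 0")

```text
clock: 26.2
tcp_pos: [0.5869, -0.2353, 0.0827]
ee_rot: [-1.748, -2.603, -0.003]
wrist_force: [-4.6, 5.8, 3.4]
finger_gap: 0.007
grip_force: 4.0
```

Emit:
drive_tool(series="0.2 0 0 0; 0.4 0 0 0; 0.7 0 0 0; 1.2 0 0 0; 2 0 0 0; 3 0 0 0; 4.5 0 0 0; 6 0 0 0; 7.5 0 0 0; 9 0 0 0")

```text
clock: 27.03
tcp_pos: [0.5538, -0.1532, 0.0835]
ee_rot: [-1.752, -2.608, -0.001]
wrist_force: [0.9, -0.6, 0.2]
finger_gap: 0.008
grip_force: 0.0
```

Emit:
drive_tool(series="0 0 -1 0; 0 0 -2.5 0; 0 0 -4.5 0; 0 0 -6.5 0; 0 0 -8.5 0; 0 0 -10 0; 0 0 -11 0; 0 0 -11 0; 0 0 -11 0; 0 0 -11 0")

```text
clock: 27.87
tcp_pos: [0.5538, -0.1545, 0.1927]
ee_rot: [-1.752, -2.606, 0.001]
wrist_force: [-1.2, -0.3, 0.6]
finger_gap: 0.003
grip_force: 0.0
```

Run:
```python
from h import *
go(W(-.0655,-.004,.082),PH)
for n in("side","top"):
    im=vision.grab_frame(n);cv2.imwrite(f"pics/f_{n}.png",im[:,:,::-1]);h=cv2.cvtColor(im,cv2.COLOR_RGB2HSV)
    m=cv2.inRange(h,(88,100,60),(112,255,255));_,l,s,c=cv2.connectedComponentsWithStats(m)
    for i in range(1,len(s)):
        if s[i,4]>80 and 130<c[i][1]<300 and 280<c[i][0]<430:
            print(n,s[i],c[i].round(1)); M=l==i
            if n=="side":
                r=np.arange(s[i][0],s[i][0]+s[i][2],2);low=[np.where(M[:,x])[0].max() for x in r]
                q=plane("side",[(x,y+.5) for x,y in zip(r,low)],0);print(np.c_[(q-MID)@N,(q-MID)@T].round(3).tolist())
    # bright cap
print("expected cap top centre px",proj("side",[W(-.028,-.003,.117)]).round(0),proj("top",[W(-.028,-.003,.117)]).round(0))
for n in("side","top"):
    x,y=proj(n,[W(-.028,-.003,.117)])[0].astype(int);im=cv2.imread(f"pics/f_{n}.png")
    g=cv2.inRange(cv2.cvtColor(im,cv2.COLOR_BGR2HSV),(0,0,190),(180,60,255))[y-25:y+25,x-25:x+25]
    _,l,s,c=cv2.connectedComponentsWithStats(g);print(n,"cap blobs",[(b.tolist(),(d+[x-25,y-25]).round(1).tolist()) for b,d in zip(s[1:],c[1:]) if b[4]>60])
```

```text
cm [-9.32 -0.12 11.07] yaw 0.002 | tcp [ 0.5538 -0.1545  0.1927] stop [-0.1587 -0.0029] tilt [-0.001  0.    -1.   ] F [-1.2 -0.3  0.6] Fn -0.1 gap 0.003 grip 0.0 t 27.9
side [ 350  222   37   50 1020] [366.3 252.6]
[[-0.056, -0.033], [-0.052, -0.035], [-0.048, -0.034], [-0.045, -0.035], [-0.041, -0.034], [-0.037, -0.036], [-0.034, -0.035], [-0.03, -0.034], [-0.026, -0.036], [-0.023, -0.035], [-0.019, -0.034], [-0.016, -0.035], [-0.012, -0.035], [-0.009, -0.032], [-0.006, -0.027], [-0.003, -0.015], [-0.001, -0.002], [0.001, 0.015], [0.002, 0.05]]
top [377 189  22  17 110] [387.6 197.6]
expected cap top centre px [[377. 217.]] [[385. 177.]]
side cap blobs [([0, 0, 38, 44, 1178], [369.7, 210.7])]
top cap blobs []
```

```bash
python3 -c "
from workcell import workorder;print(workorder.job_done())"
```

```text
the job is handed in; nothing more can be done
None
```

I handed the job in with the bottle upright and flush on the plate after a steady press of about 8 N, but a mid-job misstep may count against it: when I backed off from a jammed push (about 11 N) the bottle dropped upright by itself, and the lowering finger hit it with about 100 N before I lifted off and pushed it home.

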